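# Tighten the mould frame's clamp nut in a narrow pocket with a box wrench

## Task

Pick up the red-handled wrench, drop its socket over the square brass nut between the two walls of the mould frame, and tighten the nut clockwise until it is home against its stop. The walls leave room for only a short swing, so after the first stroke lift the wrench off, swing it back and reseat it for the next. Leave the wrench sitting flat on the tightened nut, let go of it, and leave the blue-handled wrench alone.

Things in the scene. Friction and masses are not known exactly. Their poses are not given: they have to be found in the camera images.
- frame: Mould clamping frame fixed to the bench: base plate 172 x 128 mm, 16 thick; white mould block and strap at the back (from x = +51 mm, 54 high). Origin on the nut's axis at bench height; -x is the open side, roughly towards the robot. Two grey walls along x, inner faces at y = +-52 mm, 10 thick, from x = -49 to +106, tops 56 above the bench. A washer round the nut, top at 20, carries the seated wrench.
- nut_top (a point): Middle of the top of the square brass nut, 56 mm above the bench. The nut is 42 mm across flats from 20 to 32 mm above the bench, then tapers to 18 mm square at the top. Its x and y axes are normal to its flats and turn with it; z up. The eight-point socket goes on when the angle between the wrench's x and the nut's x is within about 10 degrees of a multiple of 45.
- clamp_nut (a joint): Turn of the nut in rad, growing clockwise seen from above; greased, 0.2 N m of friction, stays where it is left. Starts between -0.05 and 0.12; hard stop (home) at 1.55; 1.3 or more counts as home. At 0 the nut's x axis lies 25 degrees counter-clockwise of the frame's x axis, so the wrench goes on with its x axis, too, 25 degrees counter-clockwise of the frame's.
- red_wrench: Box wrench, 0.2 kg, lying flat, red grip. Origin on the socket's axis at the underside; handle along -x, z up. Head 82 mm across, 30 high, weight mostly there; open eight-point socket 51 mm across flats, 4.5 mm loose all round. Grip 14 mm wide (y), 10 to 26 mm above the underside, x = -70 to -180 mm; hold it near -115. Foot 18 mm across at -180. Seated on the nut, its origin is 20 mm above the bench.
- wall_mid (a point): Middle of the gap between the front ends of the two walls, 49 mm in front of the nut's axis (frame -x), 56 mm above the bench. The seated handle passes through this gap and can swing about 40 degrees to either side before it meets a wall. Being loose, the wrench turns about 14 degrees past its aligned position before it drives the nut: swings from +28 to -31 degrees turn it about 45 degrees each. Ease back by that play before lifting.
- blue_wrench: Bystander: a like wrench with a blue grip and a smaller head (54 mm across, socket 30 mm), too small for the nut. Same origin, axes and length. It may change places with the red one. Leave it.

How it is judged (in metres and radians):
On the way, in this order (a step that is already met when the one before it is completed fails the run):
1. the red wrench is seated on the nut (horizontal distance between red_wrench and nut_top below 0.012 m and z of red_wrench in the frame of frame below 0.032 m and angle between red_wrench's own z axis and vertical below 0.2 rad), for 0.1 s.
2. the first stroke has turned the nut to at least 0.3 rad with the wrench on it (all of step 1 and value of joint clamp_nut above 0.3 rad), for 0.1 s.
3. the wrench is lifted off the nut, which keeps its turn (z of red_wrench in the frame of frame above 0.052 m and value of joint clamp_nut above 0.25 rad), for 0.1 s.
At the end, for the whole second after the job is handed in: The nut is at 1.3 rad or more (home is 1.55), and the red wrench sits on it at rest, released: its origin within 12 mm of the nut's axis and less than 32 mm above the bench, tilted less than 0.2 rad (all of step 1 and value of joint clamp_nut above 1.3 rad and linear speed of red_wrench below 0.02 m/s); the robot touches nothing.
It fails at once if the blue wrench is moved more than 40 mm (distance of blue_wrench from where it was at the start of the episode above 0.04 m).
It also fails if it takes over 58 s, if anything falls off the work surface, if the arm or the gripper's body presses on something with over 40 N, if the wrist force passes 120 N, or if a joint passes its speed limit or range.

## Robot

A 6-joint arm with a two-finger parallel gripper is mounted at the origin on the work surface; the furniture and walls round the work are solid. World frame = base frame: x ahead of the robot, y to its left, z up, the work surface at z = 0. Lengths are in m, angles in degrees, forces in N, time in s.
With the tool pointing down it reaches from about 0.35 to 0.875 m from the base axis. Payload 4.2 kg.
Tool frame: the origin (TCP) lies on the centre line of the jaws, within the pads' length; the fingertips stand 22 mm ahead of it and the grasp point (between the pads) lies 3 mm ahead of it; x points along the fingers, y is the direction in which the jaws open and shut, and the axes are right-handed (so a half turn about x gives the same grasp; the last joint's range is limited). The gripper opens to 85 mm and grips with 20 to 120 N. Pads are 22 mm wide; open, the fingers measure 114 mm over their backs; the gripper's body (76 mm by 85 mm) begins 54 mm behind the grasp point. The pads swing forward as they close: fully open they stand 13 mm farther back than shut.
Start: joints at [-62.017, 22.042, 0.453, 0, -68.411, -14.817], TCP at [0.142, -0.609, 0.253] pointing down, gripper open.
Joint ranges: [-179.83, 179.83], [-69.29, 118.12], [-61.27, 80.66], [-181.25, 117.63], [-171.15, -9.14], [-177.46, 177.46]. Speed limits (degrees/s): [159.86, 159.86, 180, 180, 180, 180].

## Interface

Orientations are given as a 3x3 rotation matrix whose columns are the frame's x, y, z axes.
In Python, from workcell import monitor, eyes, job, spotter gives the robot as it stands.
- The arm moves only by the shell command python3 -m handwheel 'ROWS' [OPENING] [FORCE]. ROWS is a JSON object of lists of equal length, an entry for each row: "linear": the shift along the tool's x, y, z in mm, a list of three; "spin": the turn about the tool's x in degrees. In form: {"linear": [[dx, dy, dz], ...], "spin": [spin, ...]}. A call has 1 to 20 rows; each row shifts and turns the commanded pose from where the row before left it, along the tool's axes as they then stand; what a row does not reach is not made up. A row lasts 1/8 s, in which the tool goes at most 62.5 mm and 10.7 degrees, less where a joint would pass 70% of its speed; a pose out of reach is approached as far as the arm can. A call with a gripper value outside its range is refused whole. OPENING is the finger opening in mm, from 0 to 85.4, set as the call begins (- or left out, the last holds). The fingers move at their own pace and stop on an object; FORCE is the grip in N (left out, the last holds). Time passes only in rows, so rows that do not move let the fingers close. It gives the time, the measured TCP pose, the force and the opening at its end, in the units of the state.
- monitor.observe(): the state, without advancing time (a new reading comes with each control period).
- eyes.snapshot(name): name is "scene" or "top" or "wrist"; returns the picture (480x640x3 uint8, blue, green, red); there is no depth.
- eyes.camera_model(name): a dict with "camera_matrix" (3x3 intrinsics, pixels), "D" ([k1, k2, p1, p2, k3] as OpenCV has them; the pictures are not rectified), "extrinsics" (4x4, takes a point from camera to world coordinates). Camera axes: x right, y down, z forward; pixel columns grow to the right and rows downward; lengths in m; the calibration is good to about 2 mm. A picture is of the moment at which its call begins: read the wrist's pose just before it. camera_model takes no time and is no camera call; for the wrist camera it gives the pose at the moment of the call.
- job.close_job(): hands the job in, once; it reports no verdict.
Trained networks look in the newest picture that a camera, given by its name, has taken for a name from the list of things; names that differ only in an ending like _2 or _b are one class to them, and where a whole thing is asked for, a point or a joint stands for the part that bears it (a point fixed in the world has none). Each returns a list of dicts, best first, with "p" (0 to 1); they miss things now and then, are a little off and sometimes report something else, mostly with a low value. They report only what shows in the picture. A call takes as long as a camera call.
- spotter.masks_of(camera, name): "mask" (480x640 bool, what is visible of it) and "rect" ([centre column, centre row, width, height] in pixels, round what is visible of it).
- spotter.mark_of(camera, name): "pixel" ([column, row] in pixels: a listed point, or the origin of a listed thing).
The state is a dict: "time_s": time; "qpos": joint angles; "qd": joint speeds; "effort": joint torques, N m; "eef_pos": TCP position; "tcp_rot": TCP orientation; "force": force on the tool from outside, world axes, zero at the start; "wrist_torque": the same for the moment, N m; "width": finger opening in m.
Only numpy, scipy, OpenCV 4.12 (cv2) and the standard library are available. Lean on these libraries where they do the work, as an engineer would, in place of code of your own. Each camera call takes 0.05 s, during which the arm holds its last target. There are 200 camera calls.

## Working session

There is one attempt and no reset: what is moved stays moved. The work goes in short steps, Python scripts to look and compute and a shell command to move; the robot and the scene stay as the last step left them, time stands still between calls to the robot, and variables do not carry over. Pictures are saved under pics/ and viewed, about 8 in all and at most 12, crops included, and the job is handed in when it is done.

```bash
mkdir -p pics; ls; cat > h.py <<'E'
import numpy as np, cv2
from workcell import monitor, eyes, job, spotter
def ray(cam,px):
    m=eyes.camera_model(cam);K=np.array(m["camera_matrix"]);D=np.array(m["D"],float);T=np.array(m["extrinsics"])
    u=cv2.undistortPoints(np.array([[px]],float),K,D)[0,0]
    return T[:3,3],T[:3,:3]@np.array([u[0],u[1],1.])
def at_z(cam,px,z):
    o,d=ray(cam,px);return o+d*(z-o[2])/d[2]
def proj(cam,P):
    m=eyes.camera_model(cam);T=np.linalg.inv(np.array(m["extrinsics"]))
    r=cv2.Rodrigues(T[:3,:3])[0]
    return cv2.projectPoints(np.array(P,float).reshape(-1,1,3),r,T[:3,3],np.array(m["camera_matrix"]),np.array(m["D"],float))[0][:,0]
E
python3 - <<'E'
from h import *
s=monitor.observe();print(s["time_s"],s["eef_pos"],np.round(s["tcp_rot"],3).tolist(),s["width"],s["force"])
Z={"nut_top":.056,"red_wrench":0,"blue_wrench":0,"wall_mid":.056,"frame":0}
for c in["top","scene"]:
    im=eyes.snapshot(c);cv2.imwrite(f"pics/{c}0.png",im)
    for n in Z:
        for r in spotter.mark_of(c,n)[:2]:print(c,n,round(r["p"],2),np.round(r["pixel"],1),np.round(at_z(c,r["pixel"],Z[n]),4))
print(monitor.observe()["time_s"])
E
```

```text
pics
0.0 [ 0.14225278 -0.60802446  0.25219121] [[-0.001, -0.228, 0.974], [0.002, 0.974, 0.228], [-1.0, 0.002, -0.0]] 0.08531867291788278 [-0.12907299 -0.10725861 -0.44616006]
top nut_top 0.92 [251.4 252.8] [0.5576 0.0142 0.056 ]
top red_wrench 0.61 [342.6 248.7] [ 0.5712 -0.1616  0.    ]
top blue_wrench 0.79 [414.4 262.9] [ 0.5417 -0.3056  0.    ]
top wall_mid 0.97 [252.7 277.9] [0.5103 0.0111 0.056 ]
top frame 0.87 [254.  253.2] [0.5629 0.0166 0.    ]
top frame 0.52 [248.7 250.6] [0.5682 0.0273 0.    ]
scene nut_top 0.78 [259.  267.8] [0.5649 0.019  0.056 ]
scene red_wrench 0.91 [335.8 238.4] [ 0.5641 -0.159   0.    ]
scene blue_wrench 0.85 [388.3 205.8] [ 0.5488 -0.2943  0.    ]
scene wall_mid 0.8 [289.4 280.2] [0.5153 0.0109 0.056 ]
scene frame 0.94 [262.  297.3] [0.5628 0.0195 0.    ]
0.6
```

View pics/top0.png

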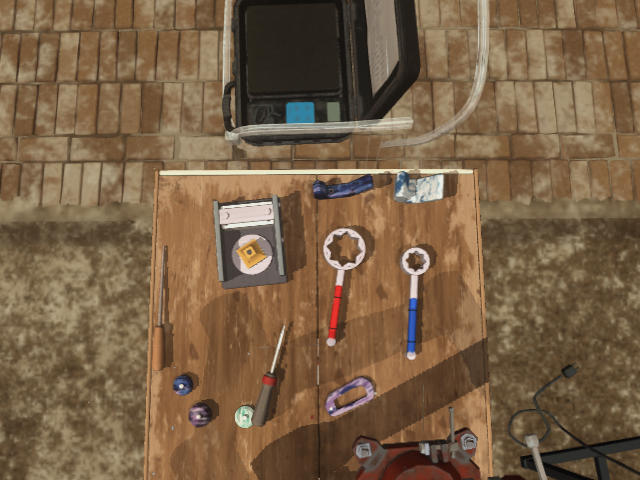

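View pics/scene0.png

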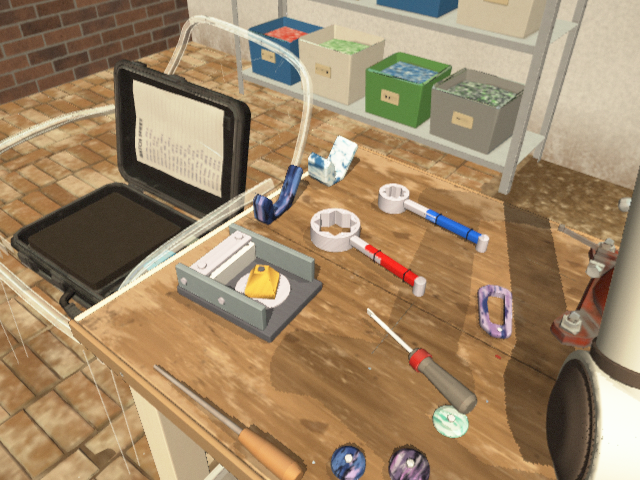

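```bash
python3 - <<'E'
from h import *
# masks: grip colour directions
for c in["top","scene"]:
    im=eyes.snapshot(c);hsv=cv2.cvtColor(im,cv2.COLOR_BGR2HSV)
    for n in["red_wrench","blue_wrench"]:
        r=spotter.masks_of(c,n)[0];m=r["mask"]
        sat=m&(hsv[...,1]>120)
        ys,xs=np.nonzero(sat);P=np.array([at_z(c,(x,y),.026)[:2] for x,y in zip(xs,ys)])
        mu=P.mean(0);w,V=np.linalg.eigh(np.cov(P.T));d=V[:,1]
        print(c,n,r["p"],m.sum(),len(P),mu,"dir",np.degrees(np.arctan2(d[1],d[0])),"len",np.ptp(P@d),np.ptp(P@V[:,0]))
E
```

```text
top red_wrench 0.97 1259 410 [ 0.44762875 -0.14455629] dir 171.10946776818133 len 0.20230171177173306 0.054103978138989206
top blue_wrench 0.86 1154 381 [ 0.42024366 -0.29071728] dir 175.21116122854855 len 0.1459800557320089 0.017418200348298024
scene red_wrench 0.96 2783 651 [ 0.44426276 -0.135123  ] dir 171.08773718516687 len 0.1802775734327728 0.07088576784486479
scene blue_wrench 0.91 1777 530 [ 0.41596809 -0.28122811] dir 173.29787891416169 len 0.13265953324833663 0.03418775279574629
```

The top view shows the red wrench head at (344,248) with its grip down to (333,335). The blue wrench is to the right at (414,262) and the frame with the nut is at (251,252). In the scene view the frame's walls run back to the white strap, and the nut is at (260,270). The networks' marks agree with both pictures.

```bash
python3 -m handwheel '{"linear":[[3,16,17],[6,32,34],[6,32,34],[6,32,34],[6,32,34],[6,32,34],[6,32,34],[6,32,34],[6,32,34],[6,32,34],[6,32,34],[6,32,34],[3,16,17],[0,0,0],[0,0,0],[0,0,0]],"spin":[0,0,0,0,0,0,0,0,0,0,0,0,0,7.5,7.5,7.5]}' 60 100
cat > look.py <<'E'
from h import *
import sys
Z={"nut_top":.056,"red_wrench":float(sys.argv[2]),"wall_mid":.056,"frame":0}
s=monitor.observe();R=np.array(s["tcp_rot"]);p=np.array(s["eef_pos"])
print("t",s["time_s"],"tcp",p.round(4),"yaw z",np.degrees(np.arctan2(R[1,2],R[0,2])).round(2),"down",R[:,0].round(3),"w",s["width"],"F",np.round(s["force"],1))
for c in sys.argv[3:]:
    im=eyes.snapshot(c);cv2.imwrite(f"pics/{c}{sys.argv[1]}.png",im)
    for n in Z:
        for r in spotter.mark_of(c,n)[:1]:
            q=at_z(c,r["pixel"],Z[n]);print(c,n,round(r["p"],2),np.round(r["pixel"],1),q.round(4),"tool",((q-p)@R*1000).round(1))
    hsv=cv2.cvtColor(im,cv2.COLOR_BGR2HSV)
    for r in spotter.masks_of(c,"red_wrench")[:1]:
        m=r["mask"]&(hsv[...,1]>120)&((hsv[...,0]<8)|(hsv[...,0]>172))
        k,l,st,_=cv2.connectedComponentsWithStats(m.astype(np.uint8));i=1+st[1:,4].argmax()
        ys,xs=np.nonzero(l==i);P=np.array([at_z(c,(x,y),Z["red_wrench"]+.024)[:2] for x,y in zip(xs,ys)])
        mu=P.mean(0);w,V=np.linalg.eigh(np.cov(P.T));d=V[:,1]*np.sign(V[0,1])
        print(c,"grip mean",mu.round(4),"yaw",np.degrees(np.arctan2(d[1],d[0])).round(2),"len",np.ptp(P@d).round(3),np.ptp(P@V[:,0]).round(3))
E
python3 look.py 1 0 wrist
```

```text
time_s: 2.9
eef_pos: [0.4523, -0.1416, 0.1815]
tcp_rot: [[0.0, 0.166, 0.986], [-0.0, 0.986, -0.166], [-1.0, 0.0, 0.0]]
force: [-0.7, 0.1, 0.1]
width: 0.0599
t 2.9 tcp [ 0.4523 -0.1416  0.1815] yaw z -9.56 down [ 0. -0. -1.] w 0.0599332690738003 F [-0.7  0.1  0.1]
wrist nut_top 0.69 [525.9 323.9] [0.5592 0.0213 0.056 ] tool [125.5 178.3  78.3]
wrist red_wrench 0.56 [320.1 328.5] [ 0.569  -0.1588  0.    ] tool [181.5   2.3 117.8]
wrist wall_mid 0.75 [523.1 276.8] [0.5135 0.0176 0.056 ] tool [125.5 167.1  33.8]
wrist frame 0.74 [489.4 292.9] [0.5568 0.0168 0.    ] tool [181.5 173.5  76.6]
wrist grip mean [ 0.4447 -0.1433] yaw -8.5 len 0.102 0.014
```

```bash
python3 -m handwheel '{"linear":[[20,-2,0],[30,0,0],[30,0,0],[30,0,0],[25,0,0],[14,0,0],[5.5,0,0],[0,0,0],[0,0,0]],"spin":[-1,0,0,0,0,0,0,0,0]}' && python3 -m handwheel '{"linear":[[0,0,0],[0,0,0],[0,0,0],[0,0,0],[0,0,0],[0,0,0]],"spin":[0,0,0,0,0,0]}' 0 120 && python3 -m handwheel '{"linear":[[-8,0,0],[-12,0,0],[-15,0,0],[-15,0,0],[-15,0,0],[-12,0,0],[-8,0,0],[0,0,0]],"spin":[0,0,0,0,0,0,0,0]}'; python3 look.py 2 0.085 wrist scene top
```

```text
time_s: 4.32
eef_pos: [0.4525, -0.1437, 0.0276]
tcp_rot: [[0.002, 0.145, 0.989], [-0.0, 0.989, -0.145], [-1.0, 0.0, 0.002]]
force: [0.1, -0.1, 0.8]
width: 0.0599
time_s: 5.08
eef_pos: [0.4521, -0.1437, 0.0275]
tcp_rot: [[0.001, 0.145, 0.989], [-0.0, 0.989, -0.145], [-1.0, 0.0, 0.001]]
force: [-1.0, 0.6, 5.5]
width: 0.0111
time_s: 6.08
eef_pos: [0.4521, -0.1437, 0.1124]
tcp_rot: [[0.001, 0.145, 0.989], [0.0, 0.989, -0.145], [-1.0, 0.0, 0.001]]
force: [0.5, -0.0, -1.8]
width: 0.0111
t 6.075 tcp [ 0.4521 -0.1437  0.1124] yaw z -8.34 down [ 0.001  0.    -1.   ] w 0.011077254850536936 F [ 0.5 -0.  -1.8]
wrist nut_top 0.89 [582.6 383.7] [0.5577 0.0188 0.056 ] tool [ 56.5 176.1  80.8]
wrist wall_mid 0.66 [584.5 324.8] [0.511  0.0145 0.056 ] tool [ 56.4 165.1  35.3]Traceback (most recent call last):
  File "look.py", line 15, in <module>
    ys,xs=np.nonzero(l==i);P=np.array([at_z(c,(x,y),Z["red_wrench"]+.024)[:2] for x,y in zip(xs,ys)])
                                       ~~~~^^^^^^^^^^^^^^^^^^^^^^^^^^^^^^
  File "h.py", line 8, in at_z
    o,d=ray(cam,px);return o+d*(z-o[2])/d[2]
        ~~~^^^^^^^^
  File "h.py", line 4, in ray
    m=eyes.camera_model(cam);K=np.array(m["camera_matrix"]);D=np.array(m["D"],float);T=np.array(m["extrinsics"])
ValueError: time passes only in moves, steps and waits
```

View pics/wrist2.png

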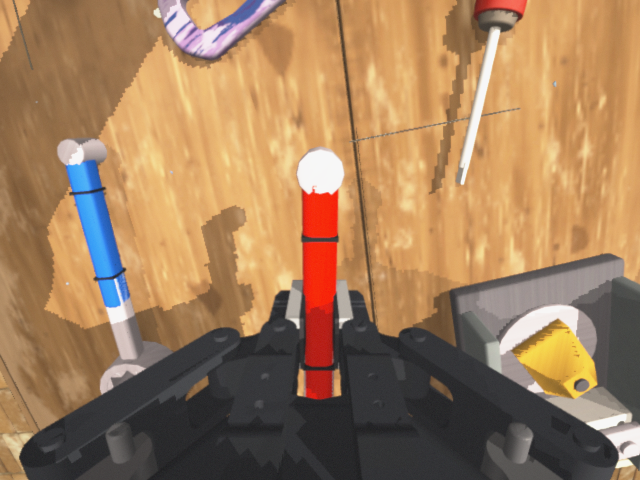

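The wrist view shows the red grip between the jaws, in line with the tool, with its foot at (320,172). The nut is at (555,360) on the right. The head is hidden, so I'll cache the calibration in my helper and check the tilt from the scene camera.

```bash
python3 - <<'E'
t=open("h.py").read()
t=t.replace("def ray(cam,px):\n    m=eyes.camera_model(cam)","_c={}\ndef cm(c):\n    if c!='wrist':\n        if c not in _c:_c[c]=eyes.camera_model(c)\n        return _c[c]\n    k=(c,monitor.observe()['time_s'])\n    if k not in _c:_c[k]=eyes.camera_model(c)\n    return _c[k]\ndef ray(cam,px):\n    m=cm(cam)").replace("    m=eyes.camera_model(cam);T=np.linalg","    m=cm(cam);T=np.linalg")
t=t.replace("def ray(cam,px):\n    m=cm(cam)","def ray(cam,px,m=None):\n    m=m or cm(cam)").replace("def at_z(cam,px,z):\n    o,d=ray(cam,px)","def at_z(cam,px,z,m=None):\n    o,d=ray(cam,px,m)")
open("h.py","w").write(t)
l=open("look.py").read().replace("    for r in spotter.masks","    M=cm(c)\n    for r in spotter.masks").replace('+.024)[:2]','+.024,M)[:2]')
open("look.py","w").write(l)
E
python3 look.py 3 0.085 scene top; python3 - <<'E'
from h import *
im=cv2.imread("pics/scene3.png");cv2.imwrite("pics/s3c.png",cv2.resize(im[100:340,150:490],None,fx=2.2,fy=2.2))
E
```

```text
t 6.375 tcp [ 0.4516 -0.1437  0.1113] yaw z -8.34 down [-0.001  0.    -1.   ] w 0.011439655575843496 F [ 0.   1.  -1.7]
scene nut_top 0.82 [259.2 269.5] [0.5622 0.0214 0.056 ] tool [ 55.2 179.3  85.7]
scene red_wrench 0.93 [335.5 196.7] [ 0.5652 -0.1556  0.085 ] tool [ 26.2   4.7 114.2]
scene frame 0.69 [266.5 296.7] [0.5586 0.0144 0.    ] tool [111.2 171.9  83.1]
scene grip mean [ 0.418  -0.1306] yaw -20.02 len 0.058 0.028
top nut_top 0.86 [251.1 250.6] [0.5618 0.0148 0.056 ] tool [ 55.2 172.8  86.2]
top red_wrench 0.83 [343.  244.9] [ 0.5682 -0.1571  0.085 ] tool [ 26.2   3.7 117.4]
top wall_mid 0.56 [253.5 279. ] [0.5082 0.0096 0.056 ] tool [ 55.2 159.9  33.9]
top frame 0.85 [253.  253.2] [0.5629 0.0186 0.    ] tool [111.2 176.7  86.8]Traceback (most recent call last):
  File "look.py", line 15, in <module>
    k,l,st,_=cv2.connectedComponentsWithStats(m.astype(np.uint8));i=1+st[1:,4].argmax()
                                                                      ~~~~~~~~~~~~~~~^^
ValueError: attempt to get argmax of an empty sequence
```

View pics/s3c.png

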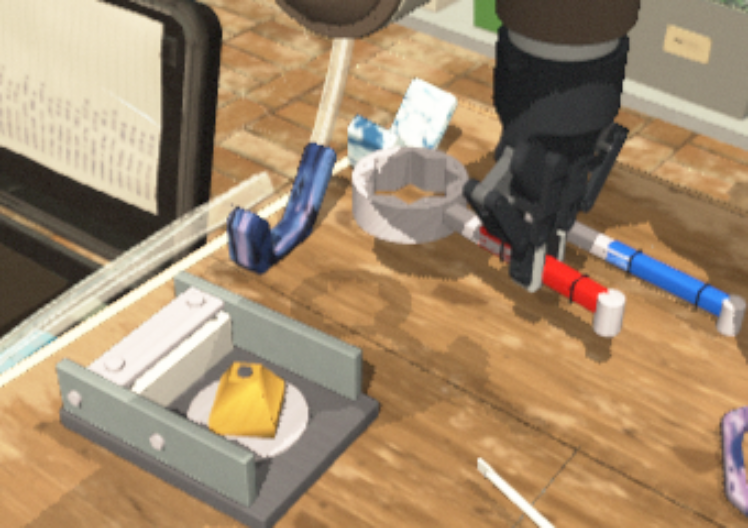

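The crop shows the red wrench held level (head at about (410,195), foot at (608,312)). The blue wrench is undisturbed. Next I'll go over the nut, about 30° counter-clockwise.

```bash
python3 -m handwheel '{"linear":[[0,10,-1],[0,20,-1],[0,22,-2],[0,22,-1],[0,19,-1],[0,10,-1],[0,0,0],[0,0,0],[0,0,0],[0,0,0],[0,0,0],[0,0,0],[0,0,0],[0,0,0]],"spin":[0,0,0,0,0,0,-4,-7,-7,-7,-7,-4,-1.3,0]}';  sed -i 's/m=r\["mask"\]&/if c!="wrist":continue\n        m=r["mask"]\&/' look.py; python3 look.py 4 0.084 scene top wrist;python3 - <<'E'
from h import *
im=cv2.imread("pics/scene4.png");a=cv2.resize(im[150:350,160:420],(520,400))
im=cv2.imread("pics/top4.png");b=cv2.resize(im[190:300,195:345],None,fx=3.64,fy=3.64)[:400]
b=b[:, :280+100]
cv2.imwrite("pics/c4.png",np.hstack([a,b])[:,:800])
E
```

```text
time_s: 8.72
eef_pos: [0.4598, -0.0407, 0.1118]
tcp_rot: [[-0.0, -0.484, 0.875], [-0.0, 0.875, 0.484], [-1.0, 0.0, -0.0]]
force: [-0.1, 0.1, -1.8]
width: 0.0114
t 8.725 tcp [ 0.4598 -0.0407  0.1118] yaw z 28.93 down [-0. -0. -1.] w 0.011439037022541166 F [-0.1  0.1 -1.8]
scene nut_top 0.76 [257.8 269.5] [0.5637 0.0226 0.056 ] tool [ 55.8   5.2 121.6]
scene red_wrench 0.94 [261.1 253.7] [0.5597 0.018  0.084 ] tool [ 27.8   3.  115.8]
scene wall_mid 0.7 [287.3 276.7] [0.5222 0.0075 0.056 ] tool [55.8 12.  77.9]
scene frame 0.7 [264.  298.9] [0.5583 0.02   0.    ] tool [111.8   5.5 115.6]
top nut_top 0.29 [251.3 255.7] [0.5521 0.0143 0.056 ] tool [ 55.8   3.5 107.4]
top red_wrench 0.75 [248.3 248.1] [0.5632 0.0161 0.084 ] tool [ 27.8  -0.2 118. ]
top wall_mid 0.71 [251.3 277. ] [0.512  0.0137 0.056 ] tool [55.8 22.4 72. ]
top frame 0.58 [252.6 254.3] [0.5607 0.0194 0.    ] tool [111.8   3.8 117.4]
wrist frame 0.81 [324.2 373.3] [0.5596 0.0205 0.    ] tool [111.8   5.3 117. ]
wrist grip mean [ 0.4519 -0.0442] yaw 28.4 len 0.059 0.013
```

View pics/c4.png

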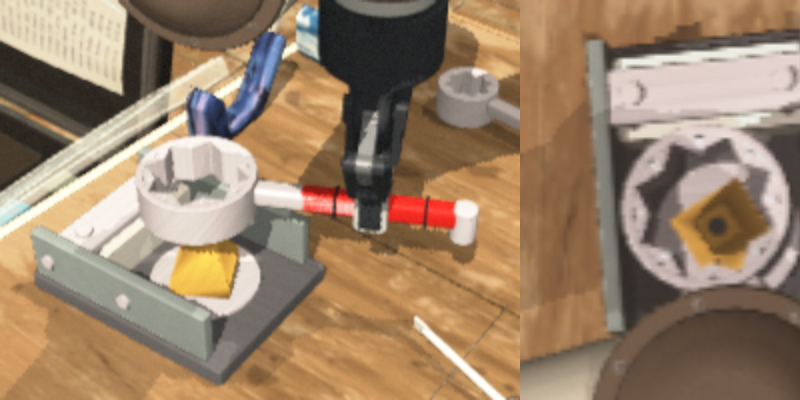

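```bash
cat > fit.py <<'E'
from h import *
from scipy.optimize import minimize
import sys
def verts(p):
    x,y,a=p;c,s=np.cos(a),np.sin(a);o=[]
    for w,z in((.021,.02),(.021,.032),(.009,.056)):
        for i,j in((1,1),(1,-1),(-1,-1),(-1,1)):o.append([x+w*(c*i-s*j),y+w*(s*i+c*j),z])
    return np.array(o)
S=8
def sil(cam,p,c0):
    q=(proj(cam,verts(p))-c0)*S;h=cv2.convexHull(q.astype(np.float32)).astype(int)
    m=np.zeros((60*S,60*S),np.uint8);cv2.fillConvexPoly(m,h,1);return m
def seg(f):
    h=cv2.cvtColor(cv2.imread(f),cv2.COLOR_BGR2HSV)
    return ((h[...,0]>13)&(h[...,0]<32)&(h[...,1]>140)&(h[...,2]>90)).astype(np.uint8)
def fit(cam,f,x0=(.5606,.0183)):
    c=proj(cam,[[*x0,.04]])[0].astype(int)-30;m=seg(f)[c[1]:c[1]+60,c[0]:c[0]+60]
    k,l,st,ce=cv2.connectedComponentsWithStats(m);i=1+st[1:,4].argmax();m=(l==i).astype(np.uint8)
    M=cv2.resize(m,None,fx=S,fy=S,interpolation=0)
    cost=lambda p:1-(lambda s:(s&M).sum()/(s|M).sum())(sil(cam,p,c-.5))
    r=min((minimize(cost,[*x0,np.radians(a)],method="Nelder-Mead",options=dict(initial_simplex=[[*x0,np.radians(a)],[x0[0]+.006,x0[1],np.radians(a)],[x0[0],x0[1]+.006,np.radians(a)],[*x0,np.radians(a+12)]])) for a in(0,20,40,60)),key=lambda r:r.fun)
    print(cam,f,"nut",r.x[:2].round(4),"yaw mod90",np.degrees(r.x[2]).round(1)%90,"iou",round(1-r.fun,3),"n",m.sum())
if __name__=="__main__":
    for a in sys.argv[1:]:
        fit(a.split("/")[-1].rstrip("0123456789.png"),a)
    
E
python3 - <<'E'
from fit import *
fit("top","pics/top0.png");fit("scene","pics/scene0.png");fit("scene","pics/scene4.png")
print(at_z("top",(246.4,247.1),.114),at_z("top",(249.1,252.4),.056))
# frame walls' direction: dark-grey wall tops line in top0
print(at_z("top",(217,200),.056),at_z("top",(222,283),.056),at_z("top",(278,197),.056),at_z("top",(283,277),.056))
E
```

```text
top pics/top0.png nut [0.5601 0.0187] yaw mod90 32.8 iou 0.875 n 432
scene pics/scene0.png nut [0.5617 0.0186] yaw mod90 33.7 iou 0.91 n 873
scene pics/scene4.png nut [0.5614 0.0185] yaw mod90 33.4 iou 0.807 n 774
[0.56141061 0.01522254 0.114     ] [0.55838883 0.01852388 0.056     ]
[0.65979447 0.0816916  0.056     ] [0.50101485 0.06847777 0.056     ] [ 0.66508634 -0.03537938  0.056     ] [ 0.5117291  -0.04567727  0.056     ]
```

```bash
python3 -m handwheel '{"linear":[[0,-5.3,1.2],[0,0,0],[10,0,0],[10,0,0],[8,0,0],[6,0,0],[5,0,0],[5,0,0],[5,0,0],[4,0,0],[4,0,0],[0,0,0]],"spin":[-3.5,0,0,0,0,0,0,0,0,0,0,0]}'
```

```text
time_s: 11.12
eef_pos: [0.4633, -0.0449, 0.0545]
tcp_rot: [[-0.001, -0.537, 0.844], [-0.0, 0.844, 0.537], [-1.0, 0.0, -0.001]]
force: [-0.2, 0.6, -2.0]
width: 0.0114
```

```bash
python3 -m handwheel '{"linear":[[3,0,0],[2,0,0],[1.2,0,0],[0,0,0]],"spin":[0,0,0,0]}'; python3 look.py 5 0.02 scene top
```

```text
time_s: 11.62
eef_pos: [0.4635, -0.0448, 0.0486]
tcp_rot: [[-0.0, -0.537, 0.844], [-0.0, 0.844, 0.537], [-1.0, 0.0, -0.0]]
force: [0.7, 0.3, -1.1]
width: 0.0111
t 11.625 tcp [ 0.4635 -0.0448  0.0486] yaw z 32.47 down [-0. -0. -1.] w 0.01107417018084536 F [ 0.7  0.3 -1.1]
scene nut_top 0.76 [256.7 269.7] [0.5646 0.0239 0.056 ] tool [ -7.5   3.7 122.2]
scene red_wrench 0.82 [263.1 289.8] [0.5573 0.0215 0.02  ] tool [ 28.5   5.6 114.7]
scene wall_mid 0.61 [291.  279.9] [0.514  0.0091 0.056 ] tool [-7.5 18.3 71.6]
top nut_top 0.61 [252.2 252.6] [0.558  0.0127 0.056 ] tool [ -7.5  -2.2 110.6]
top red_wrench 0.66 [246.8 251.6] [0.564  0.0282 0.02  ] tool [ 28.5   7.6 124. ]
top wall_mid 0.85 [252.1 277.8] [0.5105 0.0122 0.056 ] tool [-7.5 22.9 70.3]
top frame 0.7 [251.7 252.3] [0.5647 0.0212 0.    ] tool [ 48.5   1.4 120.9]
```

```bash
python3 -m handwheel '{"linear":[[0,6.1,0.16],[0,6.1,0.16],[0,6.1,0.16],[0,6.1,0.16],[0,6.1,0.16],[0,6.1,0.16],[0,6.1,0.16],[0,6.1,0.16],[0,0,0]],"spin":[3,3,3,3,3,3,3,3,0]}'
```

```text
time_s: 13.35
eef_pos: [0.4437, 0.0003, 0.0481]
tcp_rot: [[-0.006, -0.148, 0.989], [-0.001, 0.989, 0.148], [-1.0, -0.001, -0.006]]
force: [-5.5, 3.0, 1.2]
width: 0.0115
```

```bash
python3 -m handwheel '{"linear":[[0,6.1,0.16],[0,6.1,0.16],[0,6.1,0.16],[0,6.1,0.16],[0,6.1,0.16],[0,6.1,0.16],[0,6.1,0.16],[0,6.1,0.16],[0,6.1,0.16],[0,6.1,0.16],[0,6.1,0.16],[0,0,0]],"spin":[3,3,3,3,3,3,3,3,3,3,3,0]}'; python3 look.py 6 0.02 scene top;  python3 - <<'E'
from fit import *
try: fit("scene","pics/scene6.png");fit("top","pics/top6.png")
except Exception as e: print(e)
im=cv2.imread("pics/scene6.png");a=cv2.resize(im[200:350,160:360],(533,400))
im=cv2.imread("pics/top6.png");b=cv2.resize(im[190:300,210:283],None,fx=3.64,fy=3.64)[:400]
cv2.imwrite("pics/c6.png",np.hstack([a,b])[:,:800])
E
```

```text
time_s: 14.85
eef_pos: [0.4529, 0.0667, 0.048]
tcp_rot: [[-0.006, 0.414, 0.91], [-0.001, 0.91, -0.414], [-1.0, -0.003, -0.005]]
force: [-9.7, 9.1, 1.8]
width: 0.0115
t 14.85 tcp [0.4529 0.0667 0.048 ] yaw z -24.44 down [-0.006 -0.001 -1.   ] w 0.011511564960918933 F [-9.7  9.1  1.8]
top nut_top 0.8 [248.7 248.6] [0.5656 0.0194 0.056 ] tool [ -8.6   3.5 122.2]
top red_wrench 0.71 [249.4 253.9] [0.5594 0.023  0.02  ] tool [ 27.4   4.3 115.2]
top wall_mid 0.8 [250.  279.5] [0.5073 0.0161 0.056 ] tool [ -8.3 -23.6  70.5]
top frame 0.95 [250.1 251.4] [0.5666 0.0245 0.    ] tool [ 47.4   8.7 121.2]
attempt to get argmax of an empty sequence
```

View pics/c6.png

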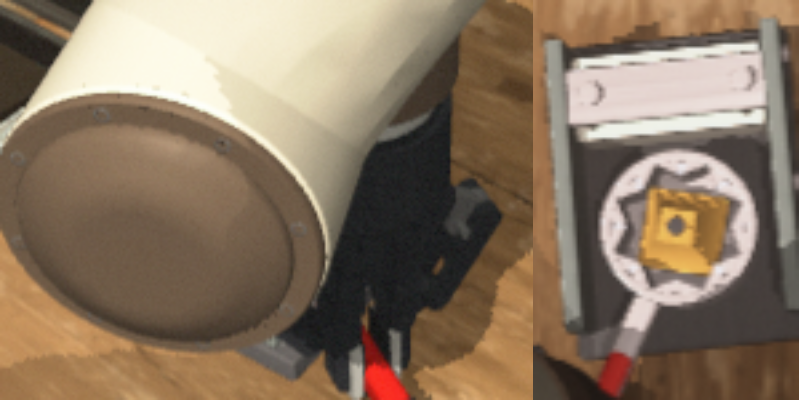

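The arm hides the frame in the scene view. The top crop shows the wrench seated on the nut with the handle swung towards the left wall. The nut's sides are now near-parallel to the image axes.

```bash
python3 - <<'E'
from fit import *
fit("top","pics/top6.png")
E
```

```text
top pics/top6.png nut [0.5598 0.0195] yaw mod90 80.0 iou 0.867 n 430
```

```bash
python3 -m handwheel '{"linear":[[0,-6.1,0.16],[0,-6.1,0.16],[0,-6.1,0.16],[0,-6.1,0.16],[0,-5,0.12],[0,0,0]],"spin":[-3,-3,-3,-3,-2.4,0]}' && python3 -m handwheel '{"linear":[[-4,0,0],[-8,0,0],[-10,0,0],[-12,0,0],[-12,0,0],[-8,0,0],[-4,0,0],[0,0,0]],"spin":[0,0,0,0,0,0,0,0]}'; python3 look.py 7 0.078 top;python3 - <<'E'
from fit import *
fit("top","pics/top7.png")
E
```

```text
time_s: 16.2
eef_pos: [0.447, 0.0379, 0.0486]
tcp_rot: [[-0.0, 0.177, 0.984], [0.0, 0.984, -0.177], [-1.0, 0.0, -0.0]]
force: [0.7, -0.6, -0.9]
width: 0.0113
time_s: 17.2
eef_pos: [0.4471, 0.0382, 0.1068]
tcp_rot: [[0.0, 0.176, 0.984], [0.0, 0.984, -0.176], [-1.0, 0.0, 0.0]]
force: [-0.1, 0.6, -1.7]
width: 0.0118
t 17.2 tcp [0.4471 0.0382 0.1068] yaw z -10.14 down [ 0.  0. -1.] w 0.011781599491481996 F [-0.1  0.6 -1.7]
top nut_top 0.63 [247.8 251.7] [0.5597 0.021  0.056 ] tool [ 50.8   2.9 113.9]
top red_wrench 0.8 [246.4 249.8] [0.5608 0.0205 0.078 ] tool [ 28.8   2.6 115. ]
top wall_mid 0.78 [249.7 281.2] [0.5042 0.0166 0.056 ] tool [ 50.8 -11.2  59.9]
top frame 0.63 [249.6 255.7] [0.5579 0.0253 0.    ] tool [106.8   6.8 111.3]
top pics/top7.png nut [0.5602 0.0194] yaw mod90 81.4 iou 0.716 n 354
```

```bash
python3 -m handwheel '{"linear":[[0,-10.15,0.44],[0,-10.15,0.44],[0,-10.15,0.44],[0,-10.15,0.44],[0,-10.15,0.44],[0,-10.15,0.44],[0,-10.15,0.44],[0,-10.15,0.44],[0,-10.15,0.44],[0,0,0],[0,0,0]],"spin":[-5,-5,-5,-5,-5,-5,-5,-5,-5,0,0]}'; python3 look.py 8 0.078 top scene;python3 - <<'E'
from fit import *
fit("scene","pics/scene8.png"); fit("top","pics/top8.png")
im=cv2.imread("pics/scene8.png");a=cv2.resize(im[150:350,160:420],(520,400))
im=cv2.imread("pics/top8.png");b=cv2.resize(im[190:300,205:282],None,fx=3.64,fy=3.64)[:400]
cv2.imwrite("pics/c8.png",np.hstack([a,b])[:,:800])
E
```

```text
time_s: 18.88
eef_pos: [0.4658, -0.0488, 0.1064]
tcp_rot: [[-0.001, -0.571, 0.821], [-0.0, 0.821, 0.571], [-1.0, 0.0, -0.001]]
force: [0.5, 0.1, -1.7]
width: 0.0116
t 18.875 tcp [ 0.4658 -0.0488  0.1064] yaw z 34.79 down [-0.001 -0.    -1.   ] w 0.011645110474107706 F [ 0.5  0.1 -1.7]
top nut_top 0.62 [249.  250.1] [0.5628 0.0188 0.056 ] tool [ 50.3   0.2 118.2]
top red_wrench 0.65 [246.7 247.4] [0.5652 0.02   0.078 ] tool [ 28.3  -0.2 120.9]
top frame 0.76 [252.6 252.2] [0.5649 0.0194 0.    ] tool [106.3  -0.5 120.4]
scene nut_top 0.91 [257.7 268.1] [0.5659 0.0206 0.056 ] tool [ 5.030e+01 -1.000e-01  1.218e+02]
scene red_wrench 0.95 [258.3 259.3] [0.5596 0.024  0.078 ] tool [ 28.3   6.3 118.6]
scene wall_mid 0.58 [289.3 279.3] [0.5166 0.0096 0.056 ] tool [50.4 19.  75.1]
scene frame 0.75 [265.1 299.9] [0.5556 0.0205 0.    ] tool [106.3   5.7 113.4]
scene pics/scene8.png nut [0.5615 0.0189] yaw mod90 80.8 iou 0.733 n 726
top pics/top8.png nut [0.5599 0.0194] yaw mod90 79.6 iou 0.696 n 344
```

View pics/c8.png

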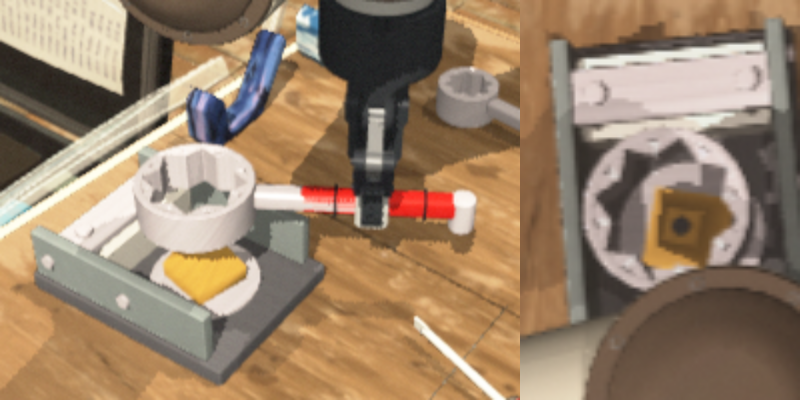

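The second-stroke crop shows the ring centred above the nut with the handle swung back, and the nut kept its turn. I'll reseat it.

```bash
python3 -m handwheel '{"linear":[[8,0,0],[10,0,0],[8,0,0],[6,0,0],[5,0,0],[5,0,0],[5,0,0],[4,0,0],[3,0,0],[2,0,0],[2,0,0],[0,0,0]],"spin":[0,0,0,0,0,0,0,0,0,0,0,0]}'
```

```text
time_s: 20.98
eef_pos: [0.4661, -0.0489, 0.0485]
tcp_rot: [[-0.0, -0.572, 0.821], [-0.0, 0.821, 0.572], [-1.0, 0.0, -0.0]]
force: [0.4, 0.6, -1.2]
width: 0.0114
```

```bash
python3 -m handwheel '{"linear":[[0,6.1,0.16],[0,6.1,0.16],[0,6.1,0.16],[0,6.1,0.16],[0,6.1,0.16],[0,6.1,0.16],[0,6.1,0.16],[0,6.1,0.16],[0,6.1,0.16],[0,6.1,0.16],[0,6.1,0.16],[0,6.1,0.16],[0,6.1,0.16],[0,6.1,0.16],[0,6.1,0.16],[0,0,0]],"spin":[3,3,3,3,3,3,3,3,3,3,3,3,3,3,3,0]}'&& python3 -m handwheel '{"linear":[[0,6.1,0.16],[0,4.1,0.1],[0,0,0]],"spin":[3,2,0]}'
```

```text
time_s: 22.98
eef_pos: [0.4441, 0.0383, 0.0481]
tcp_rot: [[-0.006, 0.174, 0.985], [-0.001, 0.985, -0.174], [-1.0, -0.002, -0.005]]
force: [-7.7, 4.8, 1.2]
width: 0.0114
time_s: 23.35
eef_pos: [0.4463, 0.0482, 0.0481]
tcp_rot: [[-0.006, 0.259, 0.966], [-0.001, 0.966, -0.259], [-1.0, -0.003, -0.005]]
force: [-8.7, 7.0, 1.2]
width: 0.0112
```

```bash
python3 -m handwheel '{"linear":[[0,4.1,0.1],[0,4.1,0.1],[0,0,0]],"spin":[2,2,0]}'; python3 look.py 9 0.02 top;python3 - <<'E'
from fit import *
print(np.round(monitor.observe()["wrist_torque"],2))
fit("top","pics/top9.png")
E
```

```text
time_s: 23.72
eef_pos: [0.4487, 0.0562, 0.0481]
tcp_rot: [[-0.006, 0.326, 0.945], [-0.001, 0.945, -0.326], [-1.0, -0.003, -0.005]]
force: [-9.2, 7.7, 0.6]
width: 0.0114
t 23.725 tcp [0.4487 0.0562 0.0481] yaw z -19.03 down [-0.006 -0.001 -1.   ] w 0.011371448041956545 F [-9.2  7.7  0.6]
top nut_top 0.71 [249.8 249.5] [0.5639 0.0173 0.056 ] tool [ -8.5   0.8 121.5]
top red_wrench 0.84 [251.6 254.6] [0.558  0.0186 0.02  ] tool [ 27.5   0.2 115.7]
top wall_mid 0.67 [249.1 279.8] [0.5068 0.0178 0.056 ] tool [ -8.2 -17.4  67.3]
top frame 0.64 [250.1 256.5] [0.5563 0.0243 0.    ] tool [ 47.5   5.1 112.3]
[2.32 2.64 0.63]
top pics/top9.png nut [0.56   0.0189] yaw mod90 41.5 iou 0.872 n 429
```

```bash
python3 -m handwheel '{"linear":[[0,4.1,0.1],[0,0,0]],"spin":[2,0]}';  python3 -m handwheel '{"linear":[[0,4.1,0.1],[0,0,0]],"spin":[2,0]}'; python3 - <<'E'
from h import *
s=monitor.observe();print(s["qd"],np.round(s["wrist_torque"],2))
E
```

```text
time_s: 24.28
eef_pos: [0.4502, 0.0601, 0.0481]
tcp_rot: [[-0.006, 0.359, 0.933], [-0.001, 0.933, -0.359], [-1.0, -0.003, -0.005]]
force: [-10.1, 9.2, 1.4]
width: 0.0117
time_s: 24.52
eef_pos: [0.4518, 0.064, 0.0481]
tcp_rot: [[-0.006, 0.391, 0.92], [-0.001, 0.92, -0.391], [-1.0, -0.003, -0.005]]
force: [-10.5, 7.4, 0.1]
width: 0.0115
[-0.09074839 -0.11339323  0.04944899 -0.01568238  0.13915242  0.52768091] [2.44 2.63 0.6 ]
```

```bash
python3 -m handwheel '{"linear":[[0,-6.1,0.16],[0,-6.1,0.16],[0,-6.1,0.16],[0,-6.1,0.16],[0,-4.1,0.1],[0.5,0,0],[0,0,0]],"spin":[-3,-3,-3,-3,-2,0,0]}' && python3 look.py 10 0.02 top; python3 - <<'E'
from fit import *
fit("top","pics/top10.png")
E
```

```text
time_s: 25.4
eef_pos: [0.4471, 0.0364, 0.0482]
tcp_rot: [[0.0, 0.159, 0.987], [0.0, 0.987, -0.159], [-1.0, 0.0, 0.0]]
force: [-0.6, -0.7, -0.9]
width: 0.0114
t 25.4 tcp [0.4471 0.0364 0.0482] yaw z -9.16 down [ 0.  0. -1.] w 0.011447316620588196 F [-0.6 -0.7 -0.9]
top nut_top 0.66 [247.2 254.2] [0.555  0.0221 0.056 ] tool [ -7.8   3.  108.8]
top red_wrench 0.72 [253.9 253.5] [0.5601 0.0141 0.02  ] tool [ 28.2  -4.  115.2]
top wall_mid 0.65 [252.5 276.7] [0.5126 0.0115 0.056 ] tool [ -7.8 -14.2  68.6]
top frame 0.7 [251.8 253.9] [0.5615 0.021  0.    ] tool [ 48.2   3.  115.4]
top pics/top10.png nut [0.5598 0.0195] yaw mod90 36.5 iou 0.866 n 428
```

```bash
python3 -m handwheel '{"linear":[[0.7,0,0],[0,0,0]],"spin":[0,0]}' && python3 -m handwheel '{"linear":[[0,0,0],[0,0,0],[0,0,0],[0,0,0]],"spin":[0,0,0,0]}' 45 && python3 -m handwheel '{"linear":[[-5,0,0],[-10,0,0],[-20,0,0],[-20,0,0],[-20,0,0],[-20,0,0],[-20,0,-20],[-20,0,-30],[-10,0,-10],[0,0,0]],"spin":[0,0,0,0,0,0,0,0,0,0]}'; python3 look.py 11 0.02 top scene; python3 - <<'E'
from fit import *
fit("top","pics/top11.png")
im=cv2.imread("pics/scene11.png");a=cv2.resize(im[150:350,160:420],(520,400))
im=cv2.imread("pics/top11.png");b=cv2.resize(im[190:300,205:282],None,fx=3.64,fy=3.64)[:400]
cv2.imwrite("pics/c11.png",np.hstack([a,b])[:,:800])
E
```

```text
time_s: 25.95
eef_pos: [0.447, 0.0364, 0.0475]
tcp_rot: [[0.0, 0.159, 0.987], [0.0, 0.987, -0.159], [-1.0, 0.0, 0.0]]
force: [-0.2, 0.5, -1.3]
width: 0.0112
time_s: 26.45
eef_pos: [0.4469, 0.0363, 0.0474]
tcp_rot: [[0.0, 0.159, 0.987], [0.0, 0.987, -0.159], [-1.0, 0.0, 0.0]]
force: [-0.2, -0.3, -0.4]
width: 0.0451
time_s: 27.7
eef_pos: [0.388, 0.0461, 0.1935]
tcp_rot: [[0.003, 0.158, 0.987], [0.002, 0.987, -0.158], [-1.0, 0.002, 0.003]]
force: [-0.1, 0.5, -0.9]
width: 0.0454
t 27.7 tcp [0.388  0.0461 0.1935] yaw z -9.08 down [ 0.003  0.002 -1.   ] w 0.045419266961456636 F [-0.1  0.5 -0.9]
top nut_top 0.91 [248.7 250.3] [0.5624 0.0193 0.056 ] tool [138.    0.8 176.1]
top red_wrench 0.87 [251.6 251.1] [0.5649 0.0187 0.02  ] tool [174.    0.5 178.6]
top wall_mid 0.61 [251.4 278.9] [0.5084 0.0135 0.056 ] tool [137.8 -13.5 123.8]
top frame 0.57 [251.3 254.2] [0.5609 0.022  0.    ] tool [194.    3.  174.1]
scene nut_top 0.96 [257.5 268.6] [0.5654 0.0215 0.056 ] tool [138.    3.4 178.7]
scene red_wrench 0.56 [263.1 287.6] [0.5604 0.0182 0.02  ] tool [174.   -0.8 174.2]
scene wall_mid 0.92 [291.  280.6] [0.5131 0.0101 0.056 ] tool [137.8 -16.1 128.9]
scene frame 0.59 [262.2 300. ] [0.5587 0.0233 0.    ] tool [194.    4.  171.7]
top pics/top11.png nut [0.5599 0.0192] yaw mod90 37.0 iou 0.861 n 425
```

View pics/c11.png

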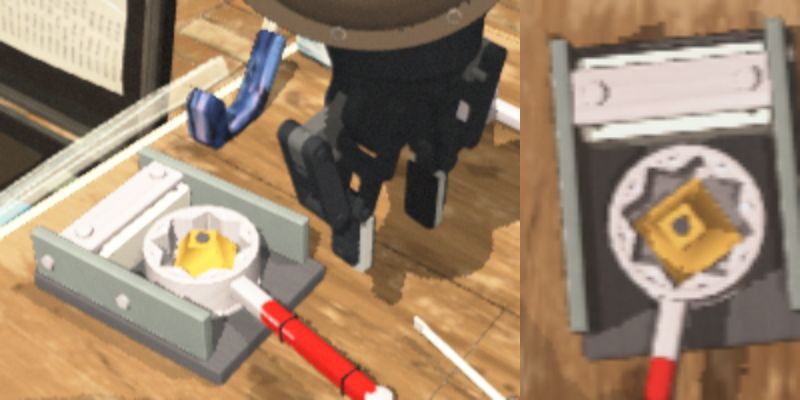

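The wrench lies flat on the tightened nut (ring at about (200,245) in the scene crop), and the gripper is clear of it.

```bash
python3 -c "from workcell import job; print(job.close_job())"
```

```text
the job is handed in; nothing more can be done
None
```

I tightened the nut in two strokes with the red wrench, lifting off and reseating once between them, then released it and handed in at about 28 s of the 58 s. The hand-in gives no verdict.

- **Nut turn:** the top-camera fit shows about 86° (about 1.5 rad) from the start. Allowing for the unknown starting angle, that is at least 1.43 rad, above the 1.3 rad needed. I felt no clear force rise at the 1.55 rad stop, so the nut may be just short of it.
- **Wrench seating:** in the last picture it sits flat on the nut, with its origin within a few mm of the axis. The networks' marks vary by about 5 mm, and I judged flatness by eye, not by measurement. The gripper is open and about 14 cm above it.
- **Forces:** the wrist force readings stayed around 14 N or less.
- **Blue wrench:** I kept clear of it throughout, and it looked undisturbed in the pictures up to the second stroke. I did not measure its position at the end.

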